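Put the mahjong kit back in its chip box

ROBOT

A 6-joint arm with a two-finger parallel gripper is mounted at the origin on the work surface. World frame = base frame: x ahead of the robot, y to its left, z up, the work surface at z = 0. Lengths are in m, angles in rad, forces in N, time in s.
With the tool pointing down it reaches from about 0.375 to 0.75 m from the base axis. Payload 9 kg.
Tool frame: the origin (TCP) lies midway between the tips of the shut fingers; the grasp point (between the pads) lies 19 mm behind it (manip.tcp_to_grasp is the y of the grasp point in the tool frame, in m); y points along the fingers, z is the direction in which the jaws open and shut, and the axes are right-handed (so a half turn about y gives the same grasp; the last joint's range is limited). The gripper opens to 85 mm and grips with 20 to 120 N. Pads are 22 mm wide; open, the fingers measure 114 mm over their backs; the gripper's body (76 mm by 85 mm) begins 54 mm behind the grasp point. The pads swing forward as they close: fully open they stand 13 mm farther back than shut.
Start: joints at [-1.337, 0.104, 0.097, 1.564, 0, 1.353], TCP at [0.262, -0.54, 0.231] pointing down, gripper open.
Joint ranges: [-2.99, 2.99], [-0.84, 1.86], [-1.1, 1.16], [-1.84, 2.11], [-1.51, 1.56], [-3.14, 3.14]. Speed limits (rad/s): [2.22, 2.22, 2.57, 3.14, 3.14, 3.14].

INTERFACE

Orientations are given as a rotation vector (axis times angle).
In Python, from rig import manip gives the robot as it stands.
- The arm moves only by the shell command python3 -m inch 'ROWS' [FORCE]. ROWS is JSON, a list of rows, each a list of 7 numbers: the opening, from 0 (shut) to 1 (fully open), then the shift along the world's x, y, z as a fraction of full scale, then the turn, a rotation vector about the world's x, y, z as a fraction of full scale. A call has 1 to 10 rows; each row is the pose to reach, as a shift and turn from the pose measured when the call began; what a row does not reach only later rows make up. Full scale, the value 1, is 0.08 m for a shift and 60 degrees for a turn. A row lasts 1/8 s, in which the tool goes at most 62.5 mm and 10.7 degrees, less where a joint would pass 70% of its speed; a pose out of reach is approached as far as the arm can. A call with a number of a shift or a turn outside -1 to 1 is refused whole. A call with a gripper value outside its range is refused whole. The fingers move at their own pace and stop on an object; FORCE is the grip in N (left out, the last holds). Time passes only in rows, so rows that repeat a pose let the fingers close. It gives the time, the measured TCP pose, the force and the opening at its end, in the units of the state.
- manip.get_state(): the state, without advancing time (a new reading comes with each control period).
- manip.read_camera(name): name is "scene" or "top" or "wrist"; returns (picture, depth): 400x640x3 uint8, blue, green, red; 400x640 float32, m along the optical axis (not along the pixel's ray), 0 where there is no reading.
- manip.camera_params(name): a dict with "fx", "fy", "cx", "cy" (pixels), "camera_from_world" (4x4, takes a point from world to camera coordinates). Camera axes: x right, y up, looking along -z (the intrinsics and any distortion apply to the point x, -y, -z); pixel columns grow to the right and rows downward; lengths in m; the calibration is good to about 2 mm. A picture is of the moment at which its call begins: read the wrist's pose just before it. camera_params takes no time and is no camera call; for the wrist camera it gives the pose at the moment of the call.
- manip.sign_off(): hands the job in, once; it reports no verdict.
The state is a dict: "time_s": time; "q": joint angles; "dq": joint speeds; "tau": joint torques, N m; "position": TCP position; "orientation": TCP orientation; "force": force on the tool from outside, world axes, zero at the start; "wrist_torque": the same for the moment, N m; "grip_width": finger opening in m.
Only numpy, scipy, OpenCV 4.12 (cv2) and the standard library are available. Lean on these libraries where they do the work, as an engineer would, in place of code of your own. Each camera call takes 0.05 s, during which the arm holds its last target. There are 200 camera calls.

TASK

The game is over: put the scattered kit back into the trays of the red lacquer chip box, with the two short bamboo counting sticks lying flat side by side in the long trough, one die in each of the two square wells, and the thick flat brass wind marker lying flat in the round well. The trays may sit in the box in any order. The two-tined bamboo fruit fork and the domed brass tea-tin cap are not part of the set: leave them where they lie.

Things in the scene. Friction and masses are not known exactly. Their poses are not given: they have to be found in the camera images.
- stick_a_mid (a point): A pale bamboo counting stick with burnt-in rings near its ends, a plain flat bar 96 mm long, 13 mm wide, 8 mm thick, square-ended, lying loose on the glass. Point: its centre, 4 mm above its underside; x along its length, z up. Its two ends are alike; 12 to 20 g.
- stick_b_mid (a point): The other pale bamboo counting stick with burnt-in rings near its ends, a plain flat bar 96 mm long, 13 mm wide, 8 mm thick, square-ended, lying loose on the glass. Point: its centre, 4 mm above its underside; x along its length, z up. Its two ends are alike; 12 to 20 g.
- die_a_mid (a point): A bone-white die with black pips, a 20 mm cube with faces square to its axes, loose on the glass. Point: its centre, 10 mm up; 14 g.
- die_b_mid (a point): The other bone-white die with black pips, a 20 mm cube with faces square to its axes, loose on the glass. Point: its centre, 10 mm up; 14 g.
- wind_marker_mid (a point): The brass wind marker, a flat solid disc 40 mm across and 12 mm thick with an engraved four-armed wind rose, 95 to 160 g, lying flat and loose on the glass. Point: its centre, 6 mm up.
- stick_tray: Tray fixed in the red lacquer chip box, 124 mm (x) by 72 mm (y), 12 mm high; origin at the centre of its underside, 5 mm above the table. This one has a single long trough, 114 mm (x) by 58 mm (y), 6 mm deep, centred on the origin, for both counting sticks. Well floor 6 mm above the origin, tray top 12 mm above it; the box rim round the three trays is 19 mm above the table.
- dice_tray: Tray fixed in the red lacquer chip box, 124 mm (x) by 72 mm (y), 12 mm high; origin at the centre of its underside, 5 mm above the table. This one has two square wells, 44 x 44 mm, 6 mm deep, centred 29 mm to either side of the origin along x; either die may go in either. Well floor 6 mm above the origin, tray top 12 mm above it; the box rim round the three trays is 19 mm above the table.
- marker_tray: Tray fixed in the red lacquer chip box, 124 mm (x) by 72 mm (y), 12 mm high; origin at the centre of its underside, 5 mm above the table. This one has a round well, 60 mm across, 6 mm deep, centred on the origin, for the wind marker. Well floor 6 mm above the origin, tray top 12 mm above it; the box rim round the three trays is 19 mm above the table.
- fruit_fork: Look-alike, not to be moved: a pale bamboo fruit fork, 150 mm long, 10 to 12 mm wide, 6 mm thick, with two thin tines at its +x end, lying loose on the glass. Origin: middle of its length, on its underside; x along its length.
- tin_cap: Look-alike, not to be moved: the domed brass cap of a tea tin, 52 mm across, 20 mm high, ribbed side, loose on the glass. Origin: centre of its underside.
Mind the look-alikes: they are no part of the job. Leave any purple look-alike of the part that bears wind_marker_mid alone.

How it is judged:
At the end, for the whole second after the job is handed in: Sticks on the trough floor, not stacked (centre within 11.5 mm along, 26 mm across); a die in each square well (within 14 mm each way); marker flat in the round well (within 12.5 mm each way); heights to 2.5 mm, sticks and marker level; all at rest; fork and cap moved under 20 mm (x of stick_a_mid in the frame of stick_tray between -0.0115 and 0.0115 m and y of stick_a_mid in the frame of stick_tray between -0.026 and 0.026 m and z of stick_a_mid in the frame of stick_tray between 0.0075 and 0.0125 m and (angle between stick_a_mid's own z axis and vertical below 0.15 rad or angle between stick_a_mid's own z axis and vertical above 2.99 rad) and x of stick_b_mid in the frame of stick_tray between -0.0115 and 0.0115 m and y of stick_b_mid in the frame of stick_tray between -0.026 and 0.026 m and z of stick_b_mid in the frame of stick_tray between 0.0075 and 0.0125 m and (angle between stick_b_mid's own z axis and vertical below 0.15 rad or angle between stick_b_mid's own z axis and vertical above 2.99 rad) and ((x of die_a_mid in the frame of dice_tray between -0.043 and -0.015 m and y of die_a_mid in the frame of dice_tray between -0.014 and 0.014 m and z of die_a_mid in the frame of dice_tray between 0.0135 and 0.0185 m and x of die_b_mid in the frame of dice_tray between 0.015 and 0.043 m and y of die_b_mid in the frame of dice_tray between -0.014 and 0.014 m and z of die_b_mid in the frame of dice_tray between 0.0135 and 0.0185 m) or (x of die_a_mid in the frame of dice_tray between 0.015 and 0.043 m and y of die_a_mid in the frame of dice_tray between -0.014 and 0.014 m and z of die_a_mid in the frame of dice_tray between 0.0135 and 0.0185 m and x of die_b_mid in the frame of dice_tray between -0.043 and -0.015 m and y of die_b_mid in the frame of dice_tray between -0.014 and 0.014 m and z of die_b_mid in the frame of dice_tray between 0.0135 and 0.0185 m)) and x of wind_marker_mid in the frame of marker_tray between -0.0125 and 0.0125 m and y of wind_marker_mid in the frame of marker_tray between -0.0125 and 0.0125 m and z of wind_marker_mid in the frame of marker_tray between 0.0095 and 0.0145 m and (angle between wind_marker_mid's own z axis and vertical below 0.15 rad or angle between wind_marker_mid's own z axis and vertical above 2.99 rad) and linear speed of each of stick_a, stick_b, die_a, die_b, wind_marker below 0.02 m/s and distance of each of fruit_fork, tin_cap from where it was at the start of the episode below 0.02 m); the robot touches nothing.
It fails at once if the fruit fork is moved more than 20 mm (distance of fruit_fork from where it was at the start of the episode above 0.02 m).
It fails at once if the tin cap is moved more than 20 mm (distance of tin_cap from where it was at the start of the episode above 0.02 m).
It also fails if it takes over 93 s, if anything falls off the work surface, if the arm or the gripper's body presses on something with over 40 N, if the wrist force passes 120 N, or if a joint passes its speed limit or range.

## Working session

There is one attempt and no reset: what is moved stays moved. The work goes in short steps, Python scripts to look and compute and a shell command to move; the robot and the scene stay as the last step left them, time stands still between calls to the robot, and variables do not carry over. Pictures are saved under pics/ and viewed, about 12 in all and at most 16, crops included, and the job is handed in when it is done.

```bash
ls; mkdir -p pics; cat > h.py <<'E'
import numpy as np, cv2
from rig import manip
def px2w(name,pts,z=None,depth=None):
    p=manip.camera_params(name); T=np.linalg.inv(np.array(p["camera_from_world"]))
    out=[]
    for u,v in pts:
        r=np.array([(u-p["cx"])/p["fx"],-(v-p["cy"])/p["fy"],-1.0])
        d=T[:3,:3]@r; o=T[:3,3]
        if z is not None: out.append(o+d*(z-o[2])/d[2])
        else: out.append(o+d*depth[int(v),int(u)])
    return np.array(out)
E
python3 - <<'E'
from h import *
for n in ("top","scene"):
    im,d=manip.read_camera(n); cv2.imwrite(f"pics/{n}0.png",im); np.save(f"pics/{n}0.npy",d)
    print({k:(np.round(v,3).tolist()) for k,v in manip.camera_params(n).items()})
print(manip.get_state(), manip.tcp_to_grasp)
E
```

```text
pics
{'fx': 520.772, 'fy': 520.772, 'cx': 315.221, 'cy': 207.091, 'camera_from_world': [[0.024, -0.999, -0.029, 0.015], [0.995, 0.021, 0.094, -0.47], [-0.094, -0.031, 0.995, -1.16], [0.0, 0.0, 0.0, 1.0]]}
{'fx': 520.805, 'fy': 520.805, 'cx': 313.383, 'cy': 200.392, 'camera_from_world': [[0.579, 0.815, 0.014, -0.272], [-0.575, 0.396, 0.716, 0.237], [0.578, -0.423, 0.698, -1.723], [0.0, 0.0, 0.0, 1.0]]}
{'time_s': 0.1, 'q': array([-1.33672252e+00,  1.04635315e-01,  9.65233279e-02,  1.56388929e+00,
       -3.14800806e-05,  1.35310527e+00]), 'dq': array([-1.39610783e-04, -1.73680439e-03,  1.99568431e-03, -1.18238106e-05,
       -9.01733533e-04,  3.44527556e-04]), 'tau': array([ 7.68310303e-03, -5.58213258e+01,  5.04716420e+01,  1.31548897e-02,
       -1.99079941e-04,  2.09245080e-06]), 'position': array([ 0.26186461, -0.53950091,  0.23058953]), 'orientation': array([-0.45291593,  1.9719133 , -1.96947742]), 'force': array([-0.02640705, -0.55966134,  0.4992364 ]), 'wrist_torque': array([-0.01498772,  0.00327858, -0.04432124]), 'grip_width': 0.08543280230912334} -0.0187
```

View pics/top0.png

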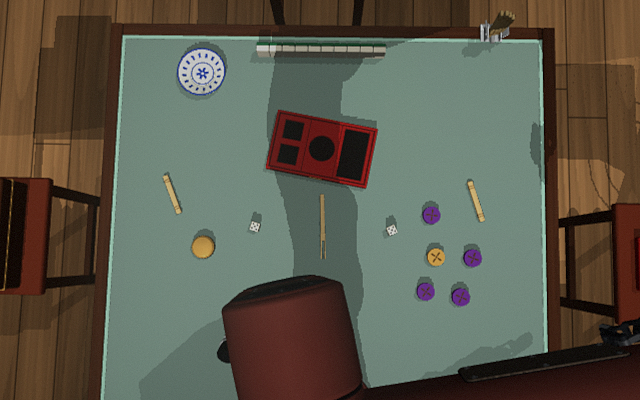

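View pics/scene0.png

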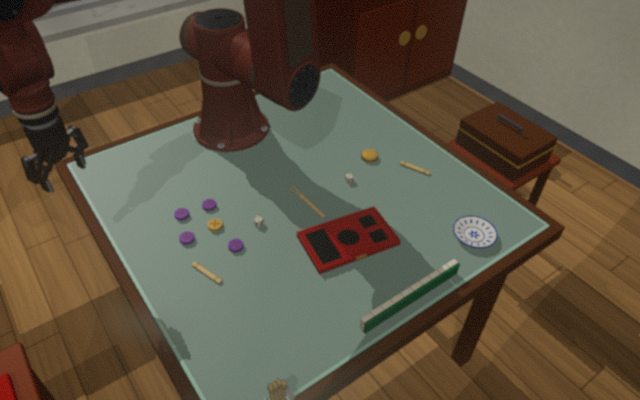

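The top view shows sticks at (172,194) and (476,201), dice at (255,227) and (392,230), and the marker at (436,257) with purple discs around it. The cap is at (203,247), the fork at (322,227) and the box at (321,149).

```bash
cat > seg.py <<'E'
from h import *
im=cv2.imread("pics/top0.png"); d=np.load("pics/top0.npy")
b,g,r=[im[...,i].astype(int) for i in range(3)]
vis=cv2.resize(im[100:310,150:500],None,fx=2.28,fy=2.28,interpolation=cv2.INTER_CUBIC)
def blob(name,box,mask,z):
    x0,y0,x1,y1=box; m=np.zeros_like(mask,np.uint8); m[y0:y1,x0:x1]=mask[y0:y1,x0:x1]
    cs,_=cv2.findContours(m,cv2.RETR_EXTERNAL,cv2.CHAIN_APPROX_NONE)
    c=max(cs,key=cv2.contourArea); R=cv2.minAreaRect(c); P=cv2.boxPoints(R)
    W=px2w("top",P,z)[:,:2]; C=W.mean(0); e=[W[1]-W[0],W[2]-W[1]]; l=max(e,key=np.linalg.norm)
    print(name,np.round(R[0],1),"C",np.round(C,4),"len",[round(np.linalg.norm(k)*1e3,1) for k in e],"yaw",round(np.degrees(np.arctan2(l[1],l[0])),1))
    cv2.polylines(vis,[((P-[150,100]+.5)*2.28).astype(int)],True,(0,255,0),1)
warm=((r>g+5)&(r>b+25)&(r>100)).astype(np.uint8)
white=((r>120)).astype(np.uint8)
red=((r>g+40)&(r>60)).astype(np.uint8); dark=((r<50)).astype(np.uint8)
blob("stickL",(155,165,190,225),warm,.008)
blob("stickR",(460,170,495,230),warm,.008)
blob("dieL",(240,212,270,240),white,.02)
blob("dieR",(380,218,403,242),white,.02)
blob("marker",(422,242,450,272),warm,.012)
blob("cap",(180,230,222,265),warm,.01)
blob("fork",(312,190,332,262),warm,.006)
blob("box",(255,100,390,195),red,.019)
for n,bx in dict(w1=(279,118,307,142),w2=(275,143,302,168),rnd=(305,133,337,164),tr=(336,126,371,186)).items(): blob(n,bx,dark,.017)
cv2.imwrite("pics/seg.png",vis)
for n,pt in dict(glass=(300,200),fork=(322,215),rim=(327,118),well=(321,149)).items(): print(n,px2w("top",[pt],depth=d).round(4))
E
python3 seg.py
```

```text
stickL [171.7 194.1] C [0.4946 0.36  ] len [np.float64(12.5), np.float64(95.6)] yaw -157.1
stickR [475.6 200.8] C [ 0.4935 -0.3397] len [np.float64(13.0), np.float64(96.3)] yaw -162.0
dieL [254.2 226.1] C [0.4239 0.1633] len [np.float64(20.1), np.float64(19.6)] yaw -16.5
dieR [391.6 229.7] C [ 0.4225 -0.1482] len [np.float64(19.2), np.float64(20.1)] yaw -152.9
marker [435.5 256.5] C [ 0.3647 -0.2484] len [np.float64(38.2), np.float64(38.2)] yaw -88.7
cap [202.5 246. ] C [0.3761 0.282 ] len [np.float64(50.3), np.float64(48.6)] yaw 2.6
fork [322.6 226. ] C [0.4286 0.0079] len [np.float64(9.9), np.float64(147.1)] yaw -177.7
box [321.3 148.2] C [0.6069 0.0152] len [np.float64(141.2), np.float64(237.8)] yaw -100.5
w1 [292.9 129.8] C [0.6491 0.0813] len [np.float64(42.5), np.float64(42.5)] yaw -100.6
w2 [287.7 153.9] C [0.5922 0.0918] len [np.float64(42.6), np.float64(42.6)] yaw -101.7
rnd [321.5 148. ] C [0.6075 0.0142] len [np.float64(57.8), np.float64(56.1)] yaw -89.0
tr [352.4 154.5] C [ 0.5938 -0.0572] len [np.float64(110.7), np.float64(56.5)] yaw -10.0
glass [[0.4873 0.0614 0.0047]]
fork [[0.4531 0.0097 0.0106]]
rim [[ 0.6832  0.0033 -0.0012]]
well [[0.607  0.0155 0.008 ]]
```

View pics/seg.png

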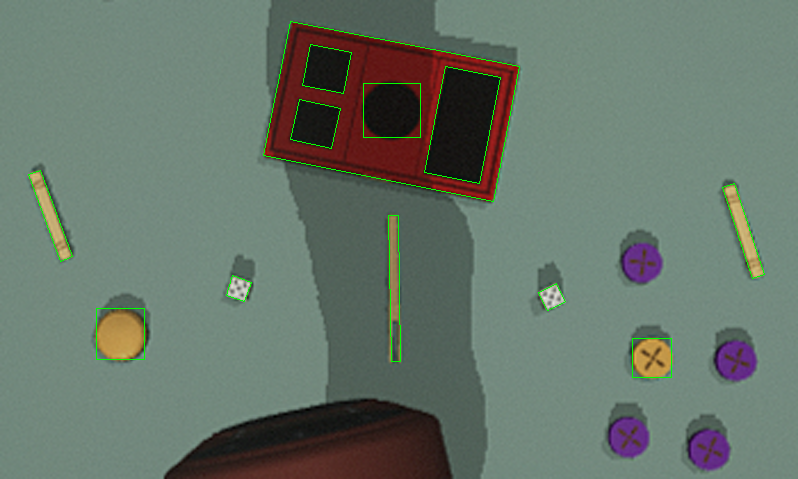

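```bash
cat > go.py <<'E'
import sys; from h import *
from scipy.spatial.transform import Rotation as R
# go.py x y z jawyaw_deg ... (several targets): delta in move units from the present pose / previous target
s=manip.get_state(); p=s["position"]; Rc=R.from_rotvec(s["orientation"])
J=Rc.as_matrix()[:,2]; print("t",round(s["time_s"],2),"p",p.round(4),"jaw",round(np.degrees(np.arctan2(J[1],J[0])),1),"q",s["q"].round(2),"F",s["force"].round(1),"w",round(s["grip_width"],4))
a=list(map(float,sys.argv[1:]))
for i in range(0,len(a),4):
    best=None
    for k in (0,180):
        t=np.radians(a[i+3]+k); z=np.array([np.cos(t),np.sin(t),0]); y=np.array([0,0,-1.]); 
        Rt=R.from_matrix(np.c_[np.cross(y,z),y,z]); v=(Rt*Rc.inv()).as_rotvec()
        if best is None or np.linalg.norm(v)<np.linalg.norm(best[0]): best=(v,Rt)
    q=np.array(a[i:i+3]); print("shift",((q-p)/.08).round(3),"turn",(best[0]/np.radians(60)).round(3)); p,Rc=q,best[1]
E
python3 go.py .3647 -.2484 .1 125 .3647 -.2484 .004 125
```

```text
t 0.1 p [ 0.2619 -0.5395  0.2306] jaw -64.1 q [-1.34  0.1   0.1   1.56 -0.    1.35] F [-0.  -0.6  0.5] w 0.0854
shift [ 1.285  3.639 -1.632] turn [-0.001 -0.     0.152]
shift [ 0.   0.  -1.2] turn [0. 0. 0.]
```

```bash
for i in 1; do
python3 -m inch '[[0.7,0.35,0.95,-0.4,0,0,0.15],[0.7,0.35,0.95,-0.4,0,0,0.15]]' 40
python3 -m inch '[[0.7,0.35,0.95,-0.4,0,0,0],[0.7,0.35,0.95,-0.4,0,0,0]]'
python3 -m inch '[[0.7,0.35,0.95,-0.4,0,0,0],[0.7,0.35,0.95,-0.4,0,0,0]]'
done; python3 go.py .3647 -.2484 .1 125 .3647 -.2484 .004 125
```

```text
time_s: 0.35
position: [0.2902, -0.4606, 0.1964]
orientation: [-0.591, 1.877, -1.867]
force: [0.4, 0.9, 1.1]
grip_width: 0.0597
time_s: 0.6
position: [0.3185, -0.3817, 0.1626]
orientation: [-0.592, 1.878, -1.864]
force: [0.3, 0.4, 0.9]
grip_width: 0.0601
time_s: 0.85
position: [0.3466, -0.3028, 0.129]
orientation: [-0.594, 1.88, -1.86]
force: [0.6, -0.8, 0.8]
grip_width: 0.0597
t 0.85 p [ 0.3466 -0.3028  0.129 ] jaw -54.8 q [-1.01 -0.32 -0.48  1.42  0.    1.52] F [ 0.6 -0.8  0.8] w 0.0597
shift [ 0.226  0.68  -0.362] turn [-0.009 -0.003 -0.004]
shift [ 0.   0.  -1.2] turn [0. 0. 0.]
```

```bash
python3 -m inch '[[0.7,0.225,0.68,-0.36,0,0,0],[0.7,0.225,0.68,-0.36,0,0,0],[0.7,0.225,0.68,-0.36,0,0,0]]'
python3 - <<'E'
from h import *
im,d=manip.read_camera("wrist"); cv2.imwrite("pics/w1.png",im)
E
python3 go.py .3647 -.2484 .004 125
```

```text
time_s: 1.23
position: [0.3647, -0.2484, 0.1002]
orientation: [-0.595, 1.879, -1.86]
force: [-0.8, 0.2, 0.3]
grip_width: 0.0595
t 1.27 p [ 0.3647 -0.2492  0.1007] jaw -54.8 q [-0.9  -0.37 -0.58  1.37  0.    1.63] F [0.3 0.  0.1] w 0.06
shift [-1.000e-03  1.000e-02 -1.209e+00] turn [-0.008 -0.003 -0.003]
```

View pics/w1.png

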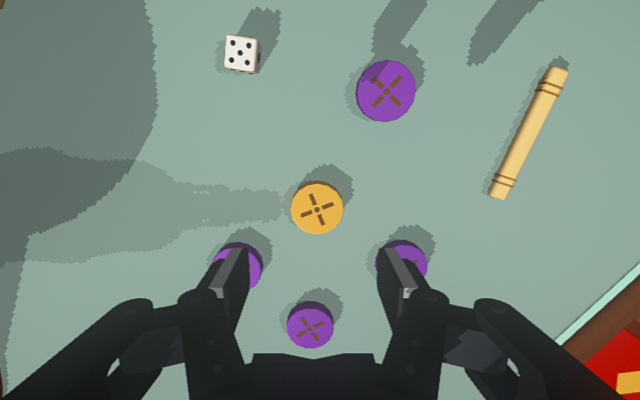

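The wrist view shows the marker at (317,209), roughly centred between the fingers at columns ~235 and ~398, with the purple discs off the jaw line.

```bash
python3 -c "
from h import *
print(px2w('wrist',[(317,209)],.012))"
python3 -m inch '[[0.7,0,0,-0.6,0,0,0],[0.7,0,0,-0.9,0,0,0],[0.7,0,0,-1,0,0,0]]'
python3 go.py .3647 -.2484 .0045 125
```

```text
[[ 0.36332426 -0.25059933  0.012     ]]
time_s: 1.65
position: [0.3641, -0.2498, 0.02]
orientation: [-0.593, 1.881, -1.862]
force: [0.7, 0.2, 0.4]
grip_width: 0.0597
t 1.65 p [ 0.3641 -0.2498  0.02  ] jaw -54.9 q [-0.9  -0.31 -0.68  1.21  0.    1.63] F [0.7 0.2 0.4] w 0.0597
shift [ 0.008  0.018 -0.193] turn [-0.009 -0.003 -0.002]
```

```bash
python3 -m inch '[[0.7,0,0,-0.1,0,0,0],[0.7,0,0,-0.19,0,0,0],[0.7,0,0,-0.19,0,0,0],[0.2,0,0,-0.19,0,0,0],[0.2,0,0,-0.19,0,0,0],[0.2,0,0,-0.19,0,0,0],[0.2,0,0,-0.19,0,0,0],[0.2,0,0,-0.19,0,0,0]]' 50
python3 -m inch '[[0.2,0,0,0.5,0,0,0],[0.2,0,0,1,0,0,0],[0.2,0,0,1,0,0,0]]'
python3 go.py .607 .0145 .085 125 .607 .0145 .0175 125
```

```text
time_s: 2.65
position: [0.3645, -0.2503, 0.0058]
orientation: [-0.593, 1.88, -1.863]
force: [-1.6, 1.2, 5.2]
grip_width: 0.0365
time_s: 3.02
position: [0.366, -0.252, 0.0892]
orientation: [-0.591, 1.873, -1.867]
force: [-0.2, -0.3, -1.8]
grip_width: 0.0368
t 3.02 p [ 0.366  -0.252   0.0892] jaw -54.9 q [-0.9  -0.37 -0.59  1.35  0.    1.63] F [-0.2 -0.3 -1.8] w 0.0368
shift [ 3.013  3.331 -0.052] turn [-0.004  0.001 -0.002]
shift [ 0.     0.    -0.844] turn [0. 0. 0.]
```

```bash

python3 -m inch '[[0.2,0.45,0.5,0,0,0,0],[0.2,0.9,1,0,0,0,0]]'
python3 -m inch '[[0.2,0.45,0.5,0,0,0,0],[0.2,0.9,1,0,0,0,0]]'
python3 -m inch '[[0.2,0.45,0.5,0,0,0,0],[0.2,0.9,1,0,0,0,0]]'
python3 -m inch '[[0.2,0.31,0.33,0,0,0,0],[0.2,0.31,0.33,0,0,0,0],[0.2,0.31,0.33,0,0,0,0]]'
python3 - <<'E'
from h import *
im,d=manip.read_camera("wrist"); cv2.imwrite("pics/w2.png",im)
E
python3 go.py .607 .0145 .0175 125
```

```text
time_s: 3.28
position: [0.4386, -0.1713, 0.0887]
orientation: [-0.589, 1.874, -1.869]
force: [0.8, -1.5, -1.7]
grip_width: 0.0371
time_s: 3.52
position: [0.5112, -0.0895, 0.0877]
orientation: [-0.589, 1.875, -1.868]
force: [0.5, -1.5, -1.3]
grip_width: 0.037
time_s: 3.78
position: [0.5836, -0.0077, 0.0863]
orientation: [-0.591, 1.876, -1.868]
force: [0.2, -0.8, -1.7]
grip_width: 0.0366
time_s: 4.15
position: [0.6076, 0.0187, 0.0852]
orientation: [-0.593, 1.877, -1.868]
force: [-0.8, -0.5, -1.1]
grip_width: 0.0371
t 4.2 p [0.6076 0.0183 0.0856] jaw -55.0 q [-0.19  0.16 -0.11  1.31  0.    2.34] F [-0.7 -0.2 -1.5] w 0.0369
shift [-0.008 -0.047 -0.851] turn [-0.004 -0.002 -0.   ]
```

View pics/w2.png

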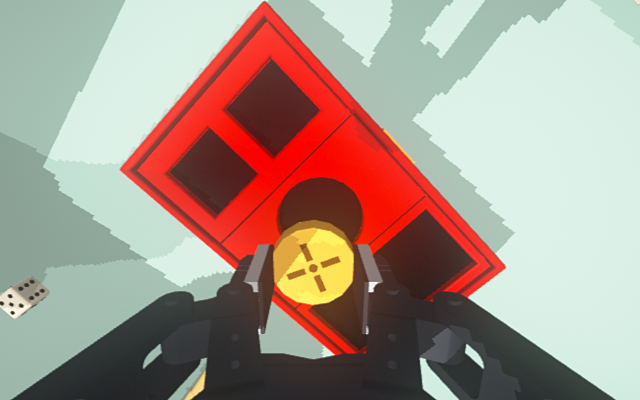

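The marker is held level between the fingers at (314,262), and the round well is at (320,213).

```bash
python3 -c "
from h import *
print(px2w('wrist',[(320,216)],.017),px2w('wrist',[(314,262)],.093))"
python3 -m inch '[[0.2,-0.01,-0.045,-0.4,0,0,0],[0.2,-0.01,-0.045,-0.8,0,0,0],[0.2,-0.01,-0.045,-0.8,0,0,0]]'
python3 go.py .607 .0145 .0175 125
```

```text
[[0.608424   0.01567388 0.017     ]] [[0.60912554 0.02101023 0.093     ]]
time_s: 4.58
position: [0.6049, 0.014, 0.0198]
orientation: [-0.594, 1.88, -1.869]
force: [-0.6, -0.6, -0.3]
grip_width: 0.037
t 4.58 p [0.6049 0.014  0.0198] jaw -55.1 q [-0.19  0.2  -0.19  1.19  0.    2.34] F [-0.6 -0.6 -0.3] w 0.037
shift [ 0.026  0.006 -0.029] turn [-0.004 -0.005  0.001]
```

```bash

python3 -m inch '[[0.2,0.03,0,-0.03,0,0,0],[0.2,0.03,0,-0.03,0,0,0],[0.6,0.03,0,-0.03,0,0,0],[0.6,0.03,0,-0.03,0,0,0],[0.6,0.03,0,-0.03,0,0,0],[0.6,0.03,0,0.5,0,0,0],[0.6,0.03,0,1,0,0,0]]'
python3 go.py .4935 -.3397 .1 108 .4935 -.3397 .004 108
```

```text
time_s: 5.45
position: [0.607, 0.0141, 0.1007]
orientation: [-0.595, 1.881, -1.869]
force: [1.4, -0.4, 0.5]
grip_width: 0.0511
t 5.45 p [0.607  0.0141 0.1007] jaw -55.1 q [-0.19  0.15 -0.09  1.34  0.    2.34] F [ 1.4 -0.4  0.5] w 0.0511
shift [-1.418 -4.422 -0.008] turn [-0.005 -0.005 -0.282]
shift [ 0.   0.  -1.2] turn [0. 0. 0.]
```

```bash

python3 -m inch '[[0.45,-0.14,-0.44,0,0,0,-0.14],[0.45,-0.28,-0.88,0,0,0,-0.28]]'
python3 -m inch '[[0.45,-0.14,-0.44,0,0,0,0],[0.45,-0.28,-0.88,0,0,0,0]]'
python3 -m inch '[[0.45,-0.14,-0.44,0,0,0,0],[0.45,-0.28,-0.88,0,0,0,0]]'
python3 -m inch '[[0.45,-0.14,-0.44,0,0,0,0],[0.45,-0.28,-0.88,0,0,0,0]]'
python3 -m inch '[[0.45,-0.28,-0.88,0,0,0,0],[0.45,-0.28,-0.88,0,0,0,0],[0.45,-0.28,-0.88,0,0,0,0]]'
python3 - <<'E'
from h import *
im,d=manip.read_camera("wrist"); cv2.imwrite("pics/w3.png",im)
im,d=manip.read_camera("top"); cv2.imwrite("pics/top3.png",im)
E
python3 go.py .4935 -.3397 .0045 108
```

```text
time_s: 5.7
position: [0.5848, -0.0569, 0.1016]
orientation: [-0.327, 2.06, -2.047]
force: [-0.1, 0.8, -0.4]
grip_width: 0.0384
time_s: 5.95
position: [0.5621, -0.1284, 0.1019]
orientation: [-0.326, 2.059, -2.047]
force: [0.6, -0.1, -0.1]
grip_width: 0.0381
time_s: 6.2
position: [0.5393, -0.2, 0.1021]
orientation: [-0.326, 2.059, -2.047]
force: [-0.7, -0.9, -0.3]
grip_width: 0.0382
time_s: 6.45
position: [0.5165, -0.2716, 0.1024]
orientation: [-0.326, 2.058, -2.048]
force: [0.4, -0.9, 0.4]
grip_width: 0.0382
time_s: 6.82
position: [0.4938, -0.3423, 0.1023]
orientation: [-0.324, 2.06, -2.048]
force: [-0.3, -0.2, 0.1]
grip_width: 0.0386
t 6.92 p [ 0.4945 -0.3408  0.1023] jaw -72.0 q [-0.82  0.13 -0.11  1.34  0.    2.01] F [-0.9 -0.3  0.4] w 0.0383
shift [-0.012  0.014 -1.223] turn [-0.005 -0.002  0.   ]
```

View pics/w3.png

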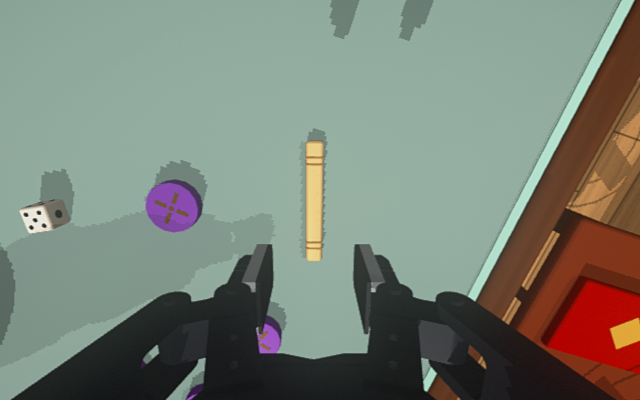

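The stick runs from (315,142) to (314,260), square and centred between the fingers.

```bash

python3 -m inch '[[0.45,-0.01,0.01,-0.5,0,0,0],[0.45,-0.01,0.01,-1,0,0,0],[0.45,-0.01,0.01,-1,0,0,0]]'
python3 -m inch '[[0.45,0,0,-0.14,0,0,0],[0.45,0,0,-0.22,0,0,0],[0.45,0,0,-0.22,0,0,0],[0,0,0,-0.22,0,0,0],[0,0,0,-0.22,0,0,0],[0,0,0,-0.22,0,0,0],[0,0,0,-0.22,0,0,0],[0,0,0,-0.22,0,0,0]]' 30
python3 -m inch '[[0,0,0,0.5,0,0,0],[0,0,0,1,0,0,0]]'
python3 go.py .597 -.040 .085 79.5 .597 -.040 .020 79.5
```

```text
time_s: 7.3
position: [0.4923, -0.3365, 0.0192]
orientation: [-0.332, 2.064, -2.041]
force: [0.1, -0.8, -0.3]
grip_width: 0.0385
time_s: 8.3
position: [0.4927, -0.337, 0.0024]
orientation: [-0.331, 2.063, -2.042]
force: [-0.0, 0.5, 5.7]
grip_width: 0.0116
time_s: 8.55
position: [0.4923, -0.3365, 0.0829]
orientation: [-0.332, 2.065, -2.041]
force: [-0.2, 0.0, -0.1]
grip_width: 0.012
t 8.55 p [ 0.4923 -0.3365  0.0829] jaw -71.9 q [-0.82  0.13 -0.14  1.31  0.    2.01] F [-0.2  0.  -0.1] w 0.012
shift [1.309 3.707 0.027] turn [-0.011 -0.004 -0.477]
shift [ 0.     0.    -0.812] turn [0. 0. 0.]
```

```bash

python3 -m inch '[[0,0.16,0.47,0,0,0,-0.12],[0,0.33,0.93,0,0,0,-0.24]]'
python3 -m inch '[[0,0.16,0.47,0,0,0,-0.12],[0,0.33,0.93,0,0,0,-0.24]]'
python3 -m inch '[[0,0.16,0.47,0,0,0,0],[0,0.33,0.93,0,0,0,0]]'
python3 -m inch '[[0,0.16,0.47,0,0,0,0],[0,0.33,0.93,0,0,0,0],[0,0.33,0.93,0,0,0,0]]'
python3 - <<'E'
from h import *
im,d=manip.read_camera("wrist"); cv2.imwrite("pics/w4.png",im)
E
python3 go.py .597 -.040 .018 79.5
```

```text
time_s: 8.8
position: [0.519, -0.2617, 0.0834]
orientation: [-0.068, 2.205, -2.18]
force: [-0.1, -0.1, -0.5]
grip_width: 0.0118
time_s: 9.05
position: [0.5456, -0.186, 0.0833]
orientation: [-0.207, -2.13, 2.105]
force: [0.4, 0.3, -0.3]
grip_width: 0.0116
time_s: 9.3
position: [0.5721, -0.1103, 0.0831]
orientation: [-0.207, -2.13, 2.105]
force: [1.1, -0.5, 0.5]
grip_width: 0.0118
time_s: 9.68
position: [0.5988, -0.0334, 0.0828]
orientation: [-0.203, -2.132, 2.106]
force: [0.7, -0.7, -1.0]
grip_width: 0.0119
t 9.72 p [ 0.5985 -0.0348  0.0828] jaw -101.1 q [-0.28  0.13 -0.14  1.3   0.01  3.05] F [-0.1  0.1 -0.3] w 0.0117
shift [-0.019 -0.065 -0.81 ] turn [-0.011 -0.001  0.011]
```

View pics/w4.png

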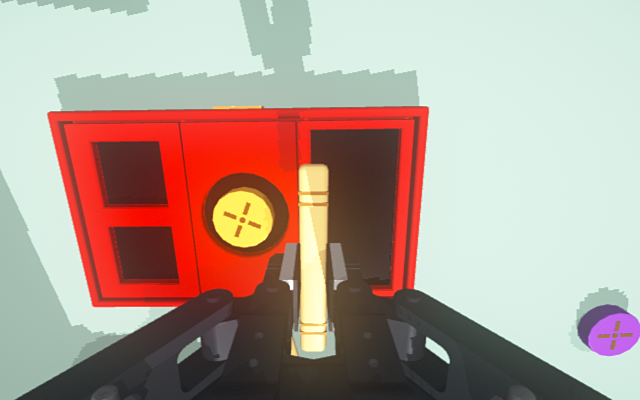

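The marker sits flat in the round well at (243,217). The held stick runs from (314,165) to (313,350), parallel to the trough at columns 305-400.

```bash

python3 -m inch '[[0,-0.02,-0.065,-0.4,0,0,0.01],[0,-0.02,-0.065,-0.78,0,0,0.01],[0,-0.02,-0.065,-0.78,0,0,0.01]]'
python3 go.py .597 -.040 .018 79.5
```

```text
time_s: 10.1
position: [0.5961, -0.0411, 0.0191]
orientation: [-0.194, -2.135, 2.11]
force: [-0.3, 0.1, 0.8]
grip_width: 0.0116
t 10.1 p [ 0.5961 -0.0411  0.0191] jaw -100.6 q [-0.29  0.17 -0.22  1.19  0.01  3.03] F [-0.3  0.1  0.8] w 0.0116
shift [ 0.011  0.014 -0.013] turn [-0.011 -0.002  0.002]
```

```bash

python3 -m inch '[[0,0.01,0.015,-0.015,0,0,0],[0,0.01,0.015,-0.015,0,0,0],[0.25,0.01,0.015,-0.015,0,0,0],[0.25,0.01,0.015,-0.015,0,0,0],[0.25,0.01,0.015,-0.015,0,0,0],[0.25,0.01,0.015,0.5,0,0,0],[0.25,0.01,0.015,1,0,0,0]]'
python3 go.py .4225 -.1482 .1 117.1 .4225 -.1482 .005 117.1
```

```text
time_s: 10.98
position: [0.5965, -0.0397, 0.0998]
orientation: [-0.193, -2.135, 2.109]
force: [0.8, 0.1, 0.8]
grip_width: 0.021
t 10.97 p [ 0.5965 -0.0397  0.0998] jaw -100.6 q [-0.29  0.12 -0.12  1.33  0.01  3.04] F [0.8 0.1 0.8] w 0.021
shift [-2.175 -1.356  0.003] turn [-0.01  -0.007  0.629]
shift [ 0.     0.    -1.188] turn [0. 0. 0.]
```

```bash

python3 -m inch '[[0.45,-0.36,-0.22,0,0,0,0.16],[0.45,-0.72,-0.45,0,0,0,0.31]]'
python3 -m inch '[[0.45,-0.36,-0.22,0,0,0,0.16],[0.45,-0.72,-0.45,0,0,0,0.31]]'
python3 -m inch '[[0.45,-0.36,-0.22,0,0,0,0],[0.45,-0.72,-0.45,0,0,0,0],[0.45,-0.72,-0.45,0,0,0,0]]'
python3 - <<'E'
from h import *
im,d=manip.read_camera("wrist"); cv2.imwrite("pics/w5.png",im)
E
python3 go.py .4225 -.1482 .005 117.1
```

```text
time_s: 11.22
position: [0.5387, -0.0761, 0.1005]
orientation: [-0.162, 2.159, -2.137]
force: [-1.4, -0.0, -0.5]
grip_width: 0.0387
time_s: 11.48
position: [0.4803, -0.1125, 0.1007]
orientation: [-0.481, 1.968, -1.949]
force: [0.3, -1.0, 0.4]
grip_width: 0.0388
time_s: 11.85
position: [0.4217, -0.1494, 0.1009]
orientation: [-0.479, 1.969, -1.951]
force: [0.6, 0.0, 0.4]
grip_width: 0.0383
t 11.9 p [ 0.4225 -0.149   0.101 ] jaw -62.8 q [-0.63 -0.35 -0.56  1.37  0.    2.03] F [0.6 0.9 0. ] w 0.0383
shift [-0.     0.011 -1.2  ] turn [-0.007 -0.007 -0.001]
```

View pics/w5.png

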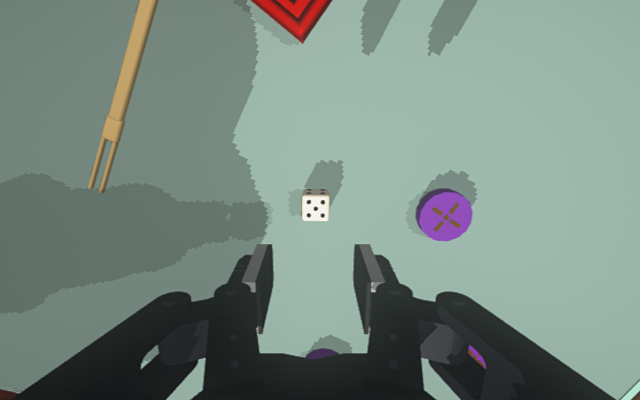

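The die at (315,207) is square to the jaws and centred, and the purple disc at (445,215) is clear of the fingers.

```bash

python3 -m inch '[[0.45,0,0.01,-0.5,0,0,0],[0.45,0,0.01,-1,0,0,0],[0.45,0,0.01,-1.0,0,0,0]]'
python3 -m inch '[[0.45,0,0,-0.1,0,0,0],[0.45,0,0,-0.17,0,0,0],[0.45,0,0,-0.17,0,0,0],[0.05,0,0,-0.17,0,0,0],[0.05,0,0,-0.17,0,0,0],[0.05,0,0,-0.17,0,0,0],[0.05,0,0,-0.17,0,0,0]]' 30
python3 -m inch '[[0.05,0,0,0.5,0,0,0],[0.05,0,0,1,0,0,0]]'
python3 go.py .592 .0915 .085 -10.5 .592 .0915 .0185 -10.5
```

```text
time_s: 12.28
position: [0.421, -0.1463, 0.0185]
orientation: [-0.483, 1.973, -1.947]
force: [0.0, -0.4, 0.1]
grip_width: 0.0381
time_s: 13.15
position: [0.4215, -0.1466, 0.0057]
orientation: [-0.483, 1.972, -1.948]
force: [0.3, 1.3, 6.4]
grip_width: 0.0189
time_s: 13.4
position: [0.421, -0.1464, 0.0863]
orientation: [-0.483, 1.973, -1.947]
force: [-0.0, -0.2, -0.4]
grip_width: 0.0191
t 13.4 p [ 0.421  -0.1464  0.0863] jaw -62.8 q [-0.63 -0.34 -0.58  1.35  0.    2.04] F [-0.  -0.2 -0.4] w 0.0191
shift [ 2.137  2.973 -0.017] turn [-0.004 -0.015  0.872]
shift [ 0.     0.    -0.831] turn [0. 0. 0.]
```

```bash

python3 -m inch '[[0.05,0.36,0.5,0,0,0,0.15],[0.05,0.71,0.99,0,0,0,0.29]]'
python3 -m inch '[[0.05,0.36,0.5,0,0,0,0.15],[0.05,0.71,0.99,0,0,0,0.29]]'
python3 -m inch '[[0.05,0.36,0.5,0,0,0,0.15],[0.05,0.71,0.99,0,0,0,0.29],[0.05,0.71,0.99,0,0,0,0.29]]'
python3 go.py .592 .0915 .0185 -10.5
```

```text
time_s: 13.65
position: [0.479, -0.0668, 0.0872]
orientation: [-0.736, 1.775, -1.756]
force: [0.5, 0.1, -0.3]
grip_width: 0.0191
time_s: 13.9
position: [0.5367, 0.0139, 0.0872]
orientation: [-0.953, 1.563, -1.549]
force: [0.8, -1.1, 0.5]
grip_width: 0.019
time_s: 14.28
position: [0.5941, 0.0956, 0.0863]
orientation: [-1.135, 1.343, -1.331]
force: [0.5, 0.0, -0.1]
grip_width: 0.0192
t 14.28 p [0.5941 0.0956 0.0863] jaw -9.9 q [-0.06  0.15 -0.12  1.32 -0.    1.69] F [ 0.5  0.  -0.1] w 0.0192
shift [-0.026 -0.051 -0.848] turn [ 0.002 -0.013 -0.011]
```

```bash

python3 -m inch '[[0.05,-0.025,-0.05,-0.4,0,0,0],[0.05,-0.025,-0.05,-0.75,0,0,0],[0.05,-0.025,-0.05,-0.84,0,0,0],[0.05,-0.025,-0.05,-0.84,0,0,0]]'
python3 -m inch '[[0.35,0,0,0,0,0,0],[0.35,0,0,0,0,0,0],[0.35,0,0,0,0,0,0],[0.35,0,0,0.5,0,0,0],[0.35,0,0,1,0,0,0]]'
python3 - <<'E'
from h import *
im,d=manip.read_camera("wrist"); cv2.imwrite("pics/w6.png",im)
E
python3 go.py .4239 .1633 .1 -16.5 .4239 .1633 .006 -16.5
```

```text
time_s: 14.78
position: [0.5919, 0.0912, 0.0194]
orientation: [-1.135, 1.344, -1.332]
force: [-0.0, 0.2, 0.7]
grip_width: 0.0194
time_s: 15.4
position: [0.5915, 0.0912, 0.1002]
orientation: [-1.136, 1.345, -1.331]
force: [1.2, 0.2, 0.5]
grip_width: 0.0301
t 15.45 p [0.5944 0.0911 0.1067] jaw -9.9 q [-0.06  0.13 -0.1   1.35 -0.    1.68] F [2.5 0.3 4.6] w 0.0301
shift [-2.131  0.903 -0.084] turn [ 0.002 -0.007 -0.11 ]
shift [ 0.     0.    -1.175] turn [0. 0. 0.]
```

View pics/w6.png

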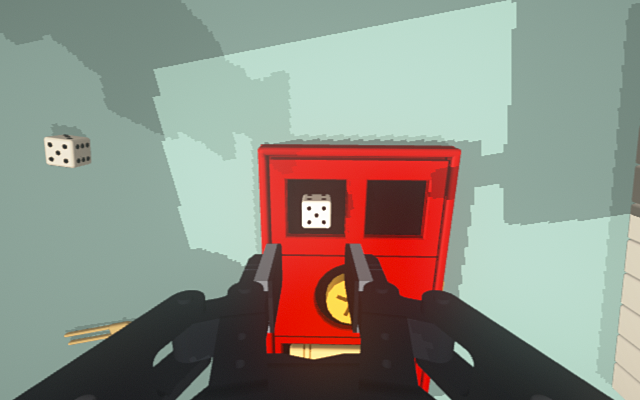

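The die is in the near well at (316,211), and the other well at (395,208) is empty.

```bash

python3 -m inch '[[0.45,-0.35,0.15,0,0,0,-0.06],[0.45,-0.71,0.3,0,0,0,-0.11]]'
python3 -m inch '[[0.45,-0.35,0.15,0,0,0,0],[0.45,-0.71,0.3,0,0,0,0]]'
python3 -m inch '[[0.45,-0.35,0.15,0,0,0,0],[0.45,-0.71,0.3,0,0,0,0],[0.45,-0.71,0.3,0,0,0,0]]'
python3 - <<'E'
from h import *
im,d=manip.read_camera("wrist"); cv2.imwrite("pics/w7.png",im)
E
python3 go.py .4239 .1633 .006 -16.5
```

```text
time_s: 15.7
position: [0.5377, 0.1153, 0.1077]
orientation: [-1.064, 1.422, -1.42]
force: [0.3, 0.5, -0.2]
grip_width: 0.0381
time_s: 15.95
position: [0.4802, 0.1396, 0.1078]
orientation: [-1.063, 1.422, -1.42]
force: [0.4, 0.1, 0.1]
grip_width: 0.0386
time_s: 16.32
position: [0.4223, 0.1644, 0.108]
orientation: [-1.063, 1.421, -1.419]
force: [0.1, -0.7, 0.6]
grip_width: 0.0384
t 16.38 p [0.4234 0.1639 0.1082] jaw -16.6 q [ 0.08 -0.34 -0.54  1.38 -0.    1.94] F [ 1.2 -0.3 -0.1] w 0.0383
shift [ 0.006 -0.008 -1.278] turn [ 0.002 -0.003  0.001]
```

View pics/w7.png

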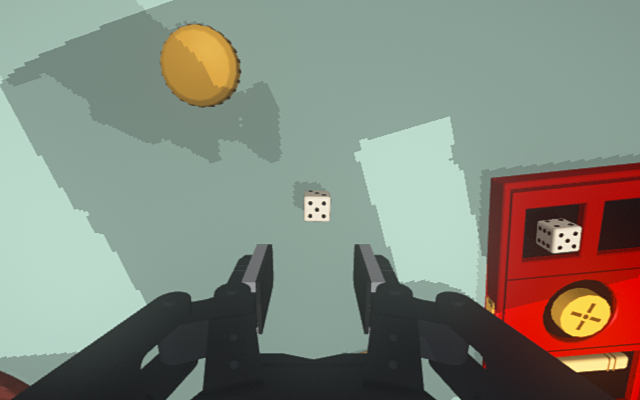

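The die at (316,207) is centred between the fingers, and the cap at (200,65) is well clear.

```bash

python3 -m inch '[[0.45,0,-0.01,-0.5,0,0,0],[0.45,0,-0.01,-1,0,0,0],[0.45,0,-0.01,-1.0,0,0,0]]'
python3 -m inch '[[0.45,0,0,-0.15,0,0,0],[0.45,0,0,-0.26,0,0,0],[0.45,0,0,-0.26,0,0,0],[0.05,0,0,-0.26,0,0,0],[0.05,0,0,-0.26,0,0,0],[0.05,0,0,-0.26,0,0,0],[0.05,0,0,-0.26,0,0,0]]' 30
python3 -m inch '[[0.05,0,0,0.5,0,0,0],[0.05,0,0,1,0,0,0]]'
python3 go.py .6485 .081 .085 -10.5 .6485 .081 .0185 -10.5
```

```text
time_s: 16.75
position: [0.4217, 0.1626, 0.0257]
orientation: [-1.067, 1.424, -1.419]
force: [0.2, 0.8, 0.5]
grip_width: 0.0388
time_s: 17.62
position: [0.4223, 0.1627, 0.0057]
orientation: [-1.065, 1.423, -1.419]
force: [-0.1, -0.6, 5.7]
grip_width: 0.0193
time_s: 17.88
position: [0.4216, 0.1626, 0.0863]
orientation: [-1.067, 1.424, -1.419]
force: [-0.2, 0.6, -0.3]
grip_width: 0.0189
t 17.88 p [0.4216 0.1626 0.0863] jaw -16.6 q [ 0.08 -0.33 -0.57  1.34 -0.    1.94] F [-0.2  0.6 -0.3] w 0.0189
shift [ 2.836 -1.02  -0.016] turn [ 0.003 -0.008  0.102]
shift [ 0.     0.    -0.831] turn [0. 0. 0.]
```

```bash

python3 -m inch '[[0.05,0.47,-0.17,0,0,0,0.05],[0.05,0.94,-0.34,0,0,0,0.1]]'
python3 -m inch '[[0.05,0.47,-0.17,0,0,0,0],[0.05,0.94,-0.34,0,0,0,0]]'
python3 -m inch '[[0.05,0.47,-0.17,0,0,0,0],[0.05,0.94,-0.34,0,0,0,0],[0.05,0.94,-0.34,0,0,0,0]]'
python3 go.py .6485 .081 .0185 -10.5
```

```text
time_s: 18.12
position: [0.4983, 0.1352, 0.0872]
orientation: [-1.124, 1.345, -1.343]
force: [-0.2, -0.9, 0.3]
grip_width: 0.0192
time_s: 18.38
position: [0.5747, 0.1075, 0.087]
orientation: [-1.124, 1.345, -1.343]
force: [-0.3, 0.2, -0.6]
grip_width: 0.0192
time_s: 18.75
position: [0.6512, 0.079, 0.0855]
orientation: [-1.124, 1.347, -1.343]
force: [-0.6, 0.1, 0.2]
grip_width: 0.0191
t 18.75 p [0.6512 0.079  0.0855] jaw -10.6 q [-0.08  0.31  0.06  1.33 -0.    1.68] F [-0.6  0.1  0.2] w 0.0191
shift [-0.033  0.025 -0.838] turn [ 0.003 -0.007  0.001]
```

```bash

python3 -m inch '[[0.05,-0.033,0.025,-0.4,0,0,0],[0.05,-0.033,0.025,-0.75,0,0,0],[0.05,-0.033,0.025,-0.83,0,0,0],[0.05,-0.033,0.025,-0.83,0,0,0]]'
python3 -m inch '[[0.35,0,0,0,0,0,0],[0.35,0,0,0,0,0,0],[0.35,0,0,0,0,0,0],[0.35,0,0,0.5,0,0,0],[0.35,0,0,1,0,0,0],[0.35,0,0,1,0,0,0]]'
python3 - <<'E'
from h import *
im,d=manip.read_camera("wrist"); cv2.imwrite("pics/w8.png",im)
E
python3 go.py .4946 .36 .1 112.9 .4946 .36 .004 112.9
```

```text
time_s: 19.25
position: [0.6482, 0.0813, 0.0195]
orientation: [-1.125, 1.347, -1.343]
force: [0.3, -0.7, 0.1]
grip_width: 0.0192
time_s: 20.0
position: [0.6508, 0.0811, 0.1041]
orientation: [-1.12, 1.342, -1.346]
force: [-0.4, -1.1, -0.2]
grip_width: 0.0301
t 20.05 p [0.6496 0.0812 0.1017] jaw -10.5 q [-0.07  0.29  0.07  1.35 -0.    1.68] F [ 0.1 -0.2 -0.4] w 0.0297
shift [-1.937  3.485 -0.021] turn [ 0.001 -0.005 -0.943]
shift [ 0.   0.  -1.2] turn [0. 0. 0.]
```

View pics/w8.png

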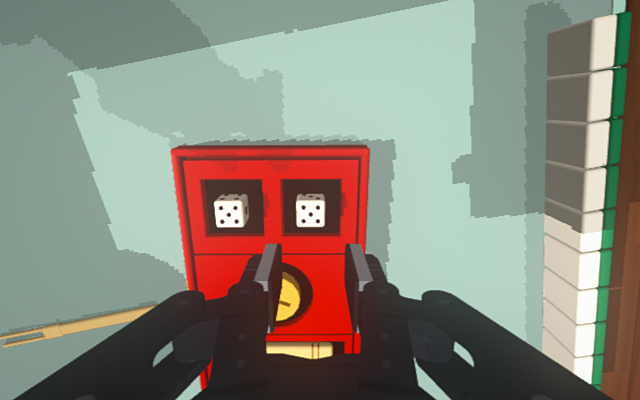

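Both dice are in their wells at (231,210) and (311,210). The short turn to the left stick would run past the last joint's limit, so I turn the other way.

```bash

python3 -m inch '[[0.45,-0.13,0.23,0,0,0,0.14],[0.45,-0.26,0.46,0,0,0,0.28],[0.45,-0.38,0.7,0,0,0,0.41]]'
python3 -m inch '[[0.45,-0.13,0.23,0,0,0,0.14],[0.45,-0.26,0.46,0,0,0,0.28],[0.45,-0.38,0.7,0,0,0,0.41]]'
python3 -m inch '[[0.45,-0.13,0.23,0,0,0,0.14],[0.45,-0.26,0.46,0,0,0,0.28],[0.45,-0.39,0.7,0,0,0,0.41]]'
python3 -m inch '[[0.45,-0.13,0.23,0,0,0,0.14],[0.45,-0.26,0.46,0,0,0,0.28],[0.45,-0.39,0.7,0,0,0,0.41]]'
python3 -m inch '[[0.45,-0.13,0.23,0,0,0,0.14],[0.45,-0.26,0.46,0,0,0,0.28],[0.45,-0.39,0.69,0,0,0,0.41],[0.45,-0.39,0.69,0,0,0,0.41]]'
python3 - <<'E'
from h import *
im,d=manip.read_camera("wrist"); cv2.imwrite("pics/w9.png",im)
E
python3 go.py .4946 .36 .1 112.9 .4946 .36 .004 112.9
```

```text
time_s: 20.42
position: [0.6181, 0.1376, 0.1002]
orientation: [-1.324, 1.024, -1.024]
force: [0.8, -0.7, 0.1]
grip_width: 0.0386
time_s: 20.8
position: [0.5865, 0.1941, 0.0987]
orientation: [-1.465, 0.694, -0.693]
force: [0.3, -0.3, 0.5]
grip_width: 0.0383
time_s: 21.18
position: [0.5541, 0.2504, 0.0971]
orientation: [-1.55, 0.357, -0.355]
force: [0.5, -0.1, -0.1]
grip_width: 0.0383
time_s: 21.55
position: [0.5217, 0.3068, 0.0957]
orientation: [-1.58, 0.016, -0.014]
force: [0.0, 0.3, 0.5]
grip_width: 0.0382
time_s: 22.05
position: [0.4892, 0.3625, 0.0943]
orientation: [-1.556, -0.323, 0.324]
force: [-1.0, 0.3, 0.5]
grip_width: 0.0383
t 22.1 p [0.4898 0.3619 0.0946] jaw 113.4 q [ 0.43  0.16 -0.1   1.32 -0.01  0.02] F [-0.3 -0.2 -0.2] w 0.0389
shift [ 0.06  -0.024  0.068] turn [ 0.009  0.001 -0.009]
shift [ 0.   0.  -1.2] turn [0. 0. 0.]
```

View pics/w9.png

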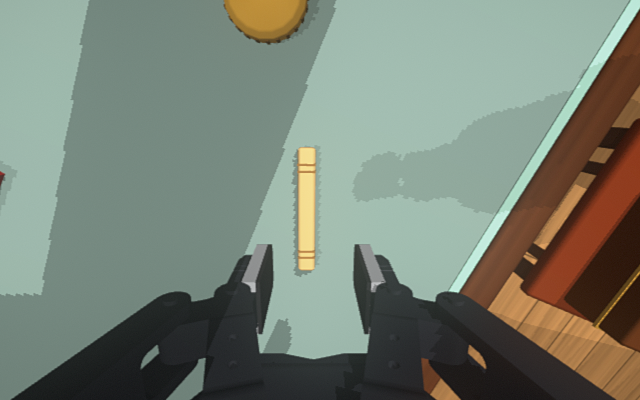

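The stick runs from (307,147) to (306,270), a few px left of centre, which agrees with the computed correction.

```bash

python3 -m inch '[[0.45,0.06,-0.02,-0.4,0,0,-0.01],[0.45,0.06,-0.02,-0.8,0,0,-0.01],[0.45,0.06,-0.02,-0.92,0,0,-0.01],[0.45,0.06,-0.02,-0.92,0,0,-0.01]]'
python3 go.py .4946 .36 .005 112.9
```

```text
time_s: 22.6
position: [0.4945, 0.3597, 0.0207]
orientation: [-1.558, -0.31, 0.313]
force: [-0.2, 0.4, 0.1]
grip_width: 0.0383
t 22.6 p [0.4945 0.3597 0.0207] jaw 112.7 q [ 0.42  0.22 -0.17  1.19 -0.01  0.02] F [-0.2  0.4  0.1] w 0.0383
shift [ 0.001  0.004 -0.196] turn [0.01  0.    0.003]
```

```bash

python3 -m inch '[[0.45,0,0,-0.12,0,0,0],[0.45,0,0,-0.2,0,0,0],[0.45,0,0,-0.2,0,0,0],[0,0,0,-0.2,0,0,0],[0,0,0,-0.2,0,0,0],[0,0,0,-0.2,0,0,0],[0,0,0,-0.2,0,0,0],[0,0,0,-0.2,0,0,0]]' 30
python3 -m inch '[[0,0,0,0.5,0,0,0],[0,0,0,1,0,0,0]]'
python3 go.py .5915 -.0695 .085 79.5 .5915 -.0695 .0195 79.5
```

```text
time_s: 23.6
position: [0.4948, 0.3598, 0.0051]
orientation: [-1.558, -0.311, 0.313]
force: [0.2, 0.4, 3.9]
grip_width: 0.0117
time_s: 23.85
position: [0.4941, 0.3595, 0.0852]
orientation: [-1.558, -0.31, 0.314]
force: [-0.2, -0.3, -0.3]
grip_width: 0.0117
t 23.85 p [0.4941 0.3595 0.0852] jaw 112.7 q [ 0.42  0.17 -0.1   1.31 -0.01  0.02] F [-0.2 -0.3 -0.3] w 0.0117
shift [ 1.218e+00 -5.362e+00 -3.000e-03] turn [ 0.009 -0.004 -0.554]
shift [ 0.     0.    -0.819] turn [0. 0. 0.]
```

```bash

python3 -m inch '[[0,0.1,-0.45,0,0,0,-0.09],[0,0.2,-0.89,0,0,0,-0.18]]'
python3 -m inch '[[0,0.1,-0.45,0,0,0,-0.09],[0,0.2,-0.89,0,0,0,-0.18]]'
python3 -m inch '[[0,0.1,-0.45,0,0,0,-0.09],[0,0.2,-0.89,0,0,0,-0.18]]'
python3 -m inch '[[0,0.1,-0.45,0,0,0,0],[0,0.2,-0.89,0,0,0,0]]'
python3 -m inch '[[0,0.1,-0.45,0,0,0,0],[0,0.2,-0.89,0,0,0,0]]'
python3 -m inch '[[0,0.1,-0.45,0,0,0,0],[0,0.2,-0.89,0,0,0,0],[0,0.2,-0.89,0,0,0,0],[0,0.2,-0.89,0,0,0,0]]'
python3 - <<'E'
from h import *
im,d=manip.read_camera("wrist"); cv2.imwrite("pics/w10.png",im)
E
python3 go.py .5915 -.0695 .0195 79.5
```

```text
time_s: 24.1
position: [0.5102, 0.2877, 0.0855]
orientation: [-1.575, -0.16, 0.165]
force: [0.0, 0.7, -0.4]
grip_width: 0.0114
time_s: 24.35
position: [0.5261, 0.2152, 0.0851]
orientation: [-1.58, -0.008, 0.015]
force: [0.5, 0.2, 0.1]
grip_width: 0.0119
time_s: 24.6
position: [0.542, 0.1427, 0.0848]
orientation: [-1.576, 0.144, -0.134]
force: [0.0, -0.3, -0.2]
grip_width: 0.0116
time_s: 24.85
position: [0.5579, 0.0702, 0.0843]
orientation: [-1.576, 0.145, -0.134]
force: [0.9, 0.5, 0.1]
grip_width: 0.0116
time_s: 25.1
position: [0.5737, -0.0022, 0.0839]
orientation: [-1.576, 0.145, -0.134]
force: [-0.5, 0.3, 0.4]
grip_width: 0.0115
time_s: 25.6
position: [0.5893, -0.073, 0.0835]
orientation: [-1.575, 0.146, -0.133]
force: [0.6, -0.5, 0.6]
grip_width: 0.0115
t 25.65 p [ 0.5894 -0.0727  0.0836] jaw 79.9 q [-0.34  0.12 -0.15  1.3  -0.01 -0.16] F [-0.   0.3  1.2] w 0.0114
shift [ 0.027  0.04  -0.801] turn [ 0.008 -0.008 -0.006]
```

View pics/w10.png

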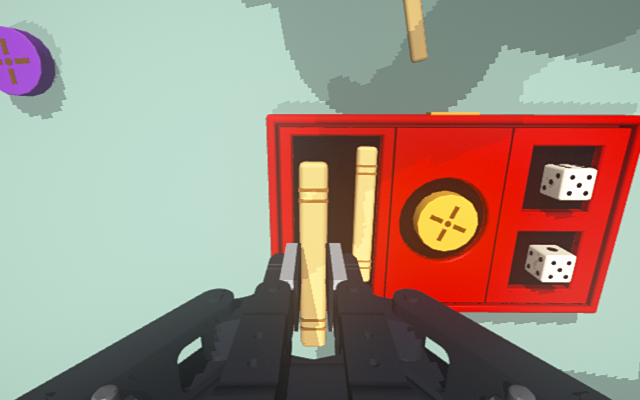

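The first stick lies flat in the trough from (367,148) to (363,282), and the second is held parallel to it at column 313.

```bash

python3 -c "
from h import *
print(px2w('wrist',[(367,150),(363,281)],.019),px2w('wrist',[(294,140),(285,190),(384,138)],.017))"
python3 -m inch '[[0,0.027,0.04,-0.4,0,0,0],[0,0.027,0.04,-0.74,0,0,0],[0,0.027,0.04,-0.78,0,0,0],[0,0.027,0.04,-0.78,0,0,0]]'
python3 go.py .5915 -.0695 .0195 79.5
```

```text
[[ 0.54937141 -0.03007601  0.019     ]
 [ 0.640837   -0.04499666  0.019     ]] [[ 0.53531261 -0.07457819  0.017     ]
 [ 0.5663708  -0.08670731  0.017     ]
 [ 0.5440425  -0.01824762  0.017     ]]
time_s: 26.15
position: [0.5917, -0.0689, 0.0219]
orientation: [-1.575, 0.145, -0.132]
force: [0.9, -0.1, 0.1]
grip_width: 0.0112
t 26.15 p [ 0.5917 -0.0689  0.0219] jaw 79.9 q [-0.33  0.17 -0.21  1.19 -0.01 -0.15] F [ 0.9 -0.1  0.1] w 0.0112
shift [-0.002 -0.007 -0.03 ] turn [ 0.008 -0.008 -0.007]
```

```bash

python3 -m inch '[[0,0,0,-0.035,0,0,0],[0,0,0,-0.035,0,0,0],[0.22,0,0,-0.035,0,0,0],[0.22,0,0,-0.035,0,0,0],[0.22,0,0,-0.035,0,0,0],[0.22,0,0,0.5,0,0,0],[0.22,0,0,1,0,0,0]]'
python3 -m inch '[[0.22,0,-0.5,0.4,0,0,0],[0.22,0,-1,0.8,0,0,0]]'
python3 -m inch '[[0.22,-0.2,-0.5,0,0,0,0],[0.22,-0.4,-1,0,0,0,0],[0.22,-0.4,-1,0,0,0,0]]'
python3 - <<'E'
from h import *
im,d=manip.read_camera("top"); cv2.imwrite("pics/top9.png",cv2.resize(im[80:300,150:500],None,fx=2.28,fy=2.28,interpolation=cv2.INTER_CUBIC)); cv2.imwrite("pics/top9full.png",im)
E
python3 go.py
```

```text
time_s: 27.02
position: [0.5913, -0.0689, 0.1027]
orientation: [-1.575, 0.145, -0.132]
force: [0.6, -0.9, 1.5]
grip_width: 0.0189
time_s: 27.28
position: [0.5914, -0.1494, 0.1681]
orientation: [-1.576, 0.144, -0.131]
force: [0.3, -0.4, 0.1]
grip_width: 0.0188
time_s: 27.65
position: [0.5584, -0.232, 0.1681]
orientation: [-1.576, 0.147, -0.134]
force: [0.8, -0.4, -0.6]
grip_width: 0.0186
t 27.7 p [ 0.5589 -0.2304  0.1681] jaw 79.8 q [-0.6   0.12 -0.    1.45 -0.01 -0.42] F [ 0.4 -0.  -0.3] w 0.0186
```

View pics/top9.png

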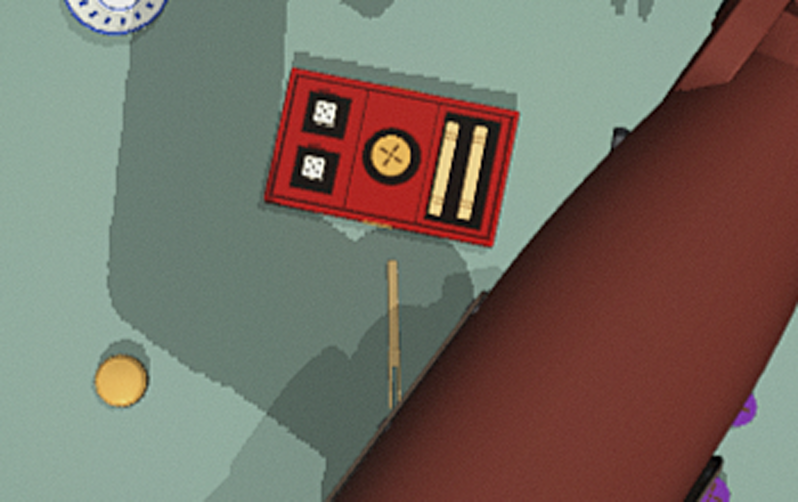

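All five pieces are in their wells, and the fork and cap have not visibly moved. I'll check the positions numerically before handing in.

```bash
python3 - <<'E'
from h import *
P=lambda u,v:(150+u/2.28,80+v/2.28)
t=np.radians(-10.5); u=np.array([np.cos(t),np.sin(t)]); v=np.array([-u[1],u[0]]); c=np.array([.607,.0145])
for n,pt,z,o in [("stick1",((443.5),170),.019,c-72e-3*v),("stick2",(472.5,172),.019,c-72e-3*v),("marker",(391,155),.023,c),("dieF",(324,111),.031,c+72e-3*v),("dieN",(313,166),.031,c+72e-3*v)]:
    w=px2w("top",[P(*pt)],z)[0][:2]-o; print(n,"tray xy mm",(w@u*1e3).round(1),(w@v*1e3).round(1))
im=cv2.imread("pics/top9full.png").astype(int); b,g,r=im[...,0],im[...,1],im[...,2]
warm=((r>g+5)&(r>b+25)&(r>100)).astype(np.uint8)
ys,xs=np.nonzero(warm[230:265,180:222]); print("cap px",xs.mean()+180,ys.mean()+230)
i0=cv2.imread("pics/top0.png").astype(int); w0=((i0[...,2]>i0[...,1]+5)&(i0[...,2]>i0[...,0]+25)&(i0[...,2]>100)); ys,xs=np.nonzero(w0[230:265,180:222]); print("cap px at start",xs.mean()+180,ys.mean()+230)
manip.sign_off()
E
```

```text
stick1 tray xy mm -4.3 16.8
stick2 tray xy mm -0.5 -12.2
marker tray xy mm -0.7 -0.5
dieF tray xy mm 28.2 2.1
dieN tray xy mm -28.8 1.1
cap px 202.47761194029852 246.6218905472637
cap px at start 202.37532133676092 246.75064267352184
the job is handed in; nothing more can be done
```

I put all five pieces back in the box and handed the job in at about 28 s of the 93 s; the sign-off gives no verdict.

My last check was a top-camera picture, with positions measured in each tray's frame. All are inside the limits:

| Piece | Along x (mm) | Across y (mm) | Limit |
|---|---|---|---|
| Stick 1 | -4.3 | +16.8 | 11.5 along, 26 across |
| Stick 2 | -0.5 | -12.2 | 11.5 along, 26 across |
| Die, far well | +28.2 | +2.1 | within 14 of +29, 0 |
| Die, near well | -28.8 | +1.1 | within 14 of -29, 0 |
| Wind marker | -0.7 | -0.5 | 12.5 each way |

- **Look-alikes:** the tin cap moved under 0.2 px between the first and last pictures. The fork's position was not measured. It looked unmoved, and the robot never went near it at low height, but the arm hid its tines in the last picture.
- **Height and level:** these were judged by eye only. The pieces look flat, and I did not measure their heights from depth.
- **Robot:** the gripper was clear of everything at hand-in. The highest tool force printed at the end of any move was about 6 N, while closing on a die.

No check failed or disagreed.

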